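Let the tins out of the pantry rack

ROBOT

A 6-joint arm with a two-finger parallel gripper is mounted at the origin on the work surface. World frame = base frame: x ahead of the robot, y to its left, z up, the work surface at z = 0. Lengths are in m, angles in rad, forces in N, time in s.
With the tool pointing down it reaches from about 0.375 to 0.925 m from the base axis. Payload 5.7 kg.
Tool frame: the origin (TCP) lies midway between the tips of the shut fingers; the grasp point (between the pads) lies 19 mm behind it; z points along the fingers, y is the line along which they close (so a half turn about z gives the same grasp; the last joint's range is limited). The gripper opens to 88 mm and grips with 3 to 60 N. Pads are 20 mm wide; open, the fingers measure 115 mm over their backs; the gripper's body (75 mm by 178 mm) begins 61 mm behind the grasp point.
Start: joints at [-1.23, 0.359, 1.51, -0, 1.272, -0.115], TCP at [0.264, -0.539, 0.223] pointing down, gripper open.
Joint ranges: [-2.97, 2.97], [-1.01, 2.36], [0.21, 2.38], [-0.96, 4.11], [0.2, 2.71], [-2.98, 2.98]. Speed limits (rad/s): [2.39, 2.39, 3.14, 3.14, 3.14, 3.14].

INTERFACE

Orientations are given as a unit quaternion [x, y, z, w].
In Python, from bench import move_ptp, servo_line, goto_joints, move_gripper, sleep, inverse_kinematics, capture, PlanningError, close_job, spot_in, silhouettes, current_clock, current_joint_pos, current_qvel, current_joint_torque, current_position, current_orientation, current_force, current_torque, current_finger_gap, current_grip_force gives the robot as it stands. Calls block until the motion is done:
- move_ptp(position, orientation): joint-space move of the TCP to a pose.
- servo_line(position, orientation=None, rate=0.15, contact_N=None): straight line of the TCP; orientation=None keeps the orientation; rate is the mean speed in m/s. With contact_N (N) it stops when the force on the tool has changed by that much, and returns True; else False.
- goto_joints(angles): joint-space move.
- move_gripper(opening): finger opening in m; the grip force is fixed at half the most; returns when the fingers have stopped.
- sleep(seconds).
- inverse_kinematics(position, orientation): joint angles nearest the present ones, or None.
- capture(name): name is "side" or "top" or "wrist"; returns a dict with "image" (480x640x3 uint8, blue, green, red), "range_z" (480x640 float32, m along the optical axis (not along the pixel's ray), 0 where there is no reading), "intrinsics" (3x3 intrinsics, pixels), "R" (3x3) and "t" (3): a world point X has camera coordinates R X + t. Camera axes: x right, y down, z forward; pixel columns grow to the right and rows downward; lengths in m; the calibration is good to about 2 mm. A picture is of the moment at which its call begins.
A pose or a line that the arm cannot do raises PlanningError and nothing moves.
- close_job(): hands the job in; it is judged then, once.
Trained networks look in the newest picture that a camera, given by its name, has taken for a name from the list of things; names that differ only in an ending like _2 or _b are one class to them, and where a whole thing is asked for, a point or a joint stands for the part that bears it (a point fixed in the world has none). Each returns a list of dicts, best first, with "conf" (0 to 1); they miss things now and then, are a little off and sometimes report something else, mostly with a low value. They report only what shows in the picture. A call takes as long as a camera call.
- spot_in(camera, query): "xy" ([column, row] in pixels, amid what is visible of it).
- silhouettes(camera, query): "region" (480x640 bool, what is visible of it) and "xy" ([column, row] in pixels, amid what is visible of it).
Readings, each from a call of its own:
- current_clock(): time.
- current_joint_pos(): joint angles.
- current_qvel(): joint speeds.
- current_joint_torque(): joint torques, N m.
- current_position(): TCP position.
- current_orientation(): TCP orientation.
- current_force(): force on the tool from outside, world axes, zero at the start.
- current_torque(): the same for the moment, N m.
- current_finger_gap(): finger opening in m.
- current_grip_force(): force on a finger pad.
Only numpy, scipy, OpenCV 4.12 (cv2) and the standard library are available. Lean on these libraries where they do the work, as an engineer would, in place of code of your own. Each camera call takes 0.05 s, during which the arm holds its last target. There are 200 camera calls.

TASK

Push the empty white tray along the counter until it stands up against the front of the little wooden tin rack, square under its mouth. Then press the rack's pedal down with a fingertip so that the gate at the other end of the rocker lifts, and keep it down until both tins have rolled into the tray; then let go so that the gate drops shut. Pick nothing up, touch neither the tins nor the gate, keep the tray flat on the counter and leave the other things where they stand.

Things in the scene. Friction and masses are not known exactly. Their poses are not given: they have to be found in the camera images.
- rack: Fixed wooden tin rack. Origin on the counter, under the middle of the outer face of its front board (81 mm wide), against which the tray is pushed. Its level y axis is the way the tins roll out, x points across the lane, z up. The lane, 69 mm wide inside, slopes down 10 degrees from y = -170 mm to the mouth. Tail of the lane and pivot cheeks: up to 120 mm high; raised gate: up to 170 mm.
- mouth (a point): Middle of the lip of the mouth, on the lane floor, 51 mm above the counter. The lip overhangs the front board by 25 mm (rack y = 25); its underside is about 44 mm up, so the 40 mm tray wall passes under it.
- rocker (a joint): Angle of the rocker in rad: 0 = pedal up, gate shut; 0.45 = pedal fully down, gate fully lifted (end stops). The rocker lies along rack y on the rack's -x side; its pivot is at rack x = -57, y = -140 mm, 100 mm up. A spring returns it to 0 when let go. Tins pass under the gate from about 0.3 rad on.
- pedal_top (a point): Middle of the upper face of the pedal (moves with it): ribbed aluminium plate 44 x 44 x 6 mm at the rocker's end away from the mouth, 100 mm from the pivot, at rack x = -60, y = -240 mm, 108 mm up at rest. It sinks about 43 mm on an arc about the pivot, tilting with the rocker and shifting a few mm along rack y; this takes about 3 to 6 N. Below it is free counter.
- gate (a point): Upright aluminium plate 101 x 4 x 45 mm at the mouth end of the rocker, in front of the tins. Shut, it spans rack x = -64 to +37 mm at y = -3 mm, 60 to 105 mm above the counter; this point is its middle (moves with it). Not to be touched.
- tray: Empty white plastic tray, open on top, 150 (x) x 140 (y) x 40 mm high, walls and floor 5 mm, about 0.5 kg, loose on the counter 50 to 100 mm out from the front board, turned a little. Origin: centre of its underside. Home: its -y wall against the rack's front board, origin at rack x = 0, y = 70 mm, same yaw as the rack.
- tin_a: Small steel tin with a paper band, 44 mm diameter x 60 mm, about 110 g, lying across the lane (axis = its x axis) against the gate. Origin: its centre. It rolls down by itself when the gate is lifted.
- tin_b: A like tin, lying behind tin_a in the lane. Origin: its centre.
- spare_tin: A like tin standing upright on the counter, 60 mm high; not part of the job. Origin: centre of its underside.
- mill: Dark wooden pepper mill, 48 mm diameter at the foot, 90 mm high; not part of the job. Origin: centre of its underside.
- spice_jar: Small glass jar, 44 mm diameter, 85 mm high; not part of the job. Origin: centre of its underside.
- mug: White mug, 80 mm diameter, 90 mm high, handle at its +y; not part of the job. Origin: centre of its underside.
- jar: Amber glass jar, 66 mm diameter, 110 mm high; not part of the job. Origin: centre of its underside.

How it is judged:
By the outcome, as a careful person would: the job done as asked, in the order asked, and still so for the second after the job is handed in, with the robot touching nothing.
It also fails if it takes over 53 s, if anything falls off the work surface, if the arm or the gripper's body presses on something with over 40 N, if the wrist force passes 120 N, or if a joint passes its speed limit or range.

## Working session

There is one attempt and no reset: what is moved stays moved. The work goes in short steps, each a Python script; the robot and the scene stay as the last script left them, time stands still between calls to the robot, and variables do not carry over. Pictures are saved under pics/ and viewed, at most 10 in all, crops included, and the job is handed in when it is done.

```bash
mkdir -p pics; cat > h.py <<'E'
import numpy as np, cv2
from bench import *
def world(c,mask):
    v,u=np.nonzero(mask&(c["range_z"]>0)); z=c["range_z"][v,u]
    K=c["intrinsics"]; P=np.stack([(u-K[0,2])/K[0,0]*z,(v-K[1,2])/K[1,1]*z,z],1)
    return (P-c["t"])@c["R"]
E
python3 - <<'E'
from h import *
for n in ["top","side"]:
    c=capture(n); cv2.imwrite(f"pics/{n}0.png",c["image"])
    np.savez(f"{n}0.npz",**{k:c[k] for k in c})
    print(n,c["R"].round(3).tolist(),np.round(-c["R"].T@c["t"],3))
    for q in ["rack","rocker","pedal_top","gate","tray","tin_a","spare_tin","mill","spice_jar","mug","jar"]:
        for s in silhouettes(n,q)[:3]:
            if s["conf"]<.3: continue
            P=world(c,s["region"])
            if len(P): print(n,q,round(s["conf"],2),np.round(s["xy"]),len(P),np.median(P,0).round(3),np.percentile(P,2,axis=0).round(3),np.percentile(P,98,axis=0).round(3))
print(current_clock())
E
```

```text
top [[-0.018, -0.999, 0.04], [-0.99, 0.013, -0.144], [0.143, -0.042, -0.989]] [ 0.439 -0.06   0.873]
top rack 0.71 [318. 253.] 6982 [ 0.533 -0.095  0.083] [ 0.481 -0.232  0.005] [0.609 0.045 0.119]
top rocker 0.59 [348. 261.] 1689 [ 0.521 -0.14   0.106] [ 0.491 -0.239  0.09 ] [0.562 0.025 0.111]
top pedal_top 0.78 [347. 258.] 1864 [ 0.521 -0.139  0.106] [ 0.491 -0.24   0.007] [0.564 0.027 0.111]
top gate 0.77 [348. 261.] 1866 [ 0.521 -0.145  0.106] [ 0.491 -0.24   0.001] [0.566 0.026 0.111]
top tray 0.82 [175. 263.] 6728 [0.529 0.184 0.006] [0.45  0.1   0.002] [0.607 0.255 0.041]
top tin_a 0.91 [289. 238.] 946 [ 0.559 -0.043  0.109] [ 0.53  -0.065  0.082] [ 0.591 -0.02   0.114]
top tin_a 0.71 [269. 244.] 938 [ 0.549 -0.002  0.101] [ 0.52  -0.025  0.074] [0.581 0.021 0.106]
top spare_tin 0.72 [395. 194.] 623 [ 0.643 -0.241  0.059] [ 0.627 -0.264  0.003] [ 0.667 -0.223  0.063]
top mill 0.72 [206. 340.] 721 [0.387 0.107 0.075] [0.366 0.092 0.001] [0.406 0.134 0.091]
top spice_jar 0.63 [197. 191.] 683 [0.654 0.128 0.083] [0.639 0.112 0.017] [0.677 0.149 0.088]
top mug 0.89 [305. 332.] 18
[... 940 characters left out ...]
104]
side spare_tin 0.73 [312. 279.] 6932 [ 0.53  -0.031  0.077] [ 0.482 -0.228  0.001] [0.61  0.047 0.116]
side spare_tin 0.64 [290. 212.] 122 [ 0.653 -0.252  0.059] [ 0.619 -0.322  0.021] [ 0.68  -0.144  0.118]
side mill 0.65 [370. 365.] 1555 [0.383 0.128 0.044] [0.365 0.108 0.002] [0.406 0.137 0.089]
side spice_jar 0.62 [195. 332.] 1438 [0.653 0.145 0.055] [0.641 0.118 0.005] [0.678 0.155 0.085]
side mug 0.63 [387. 287.] 2837 [ 0.4   -0.041  0.06 ] [ 0.364 -0.105  0.003] [0.438 0.003 0.089]
side mug 0.63 [294. 253.] 660 [ 0.557 -0.033  0.105] [ 0.531 -0.059  0.084] [ 0.588 -0.02   0.112]
side jar 0.7 [229. 261.] 2173 [ 0.67  -0.014  0.07 ] [ 0.649 -0.054  0.004] [ 0.706 -0.002  0.11 ]
1.2
```

View pics/top0.png

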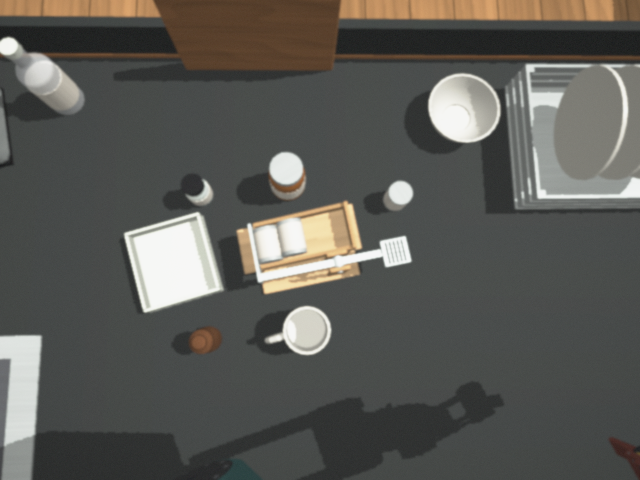

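View pics/side0.png

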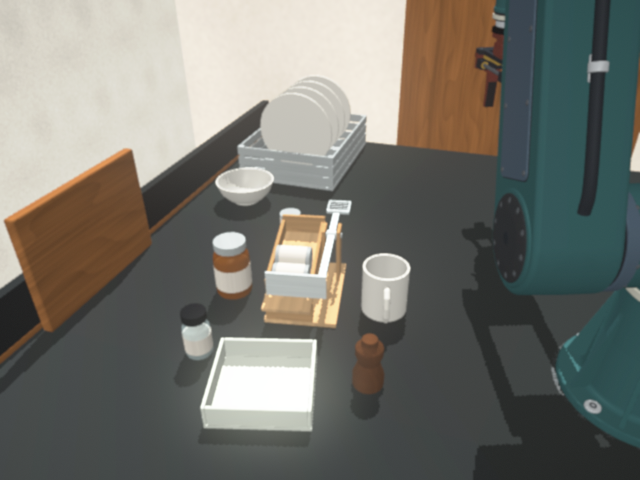

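The top view shows the tray at (175,263) left of the rack, turned slightly. The rack is at (318,253), with its pedal at (396,251) and the gate at (255,250). The mug at (305,332) and mill at (205,340) stand on the near side, and the amber jar at (287,176) and spice jar at (197,191) on the far side. The side view agrees: the mouth faces the tray.

```bash
python3 - <<'E'
from h import *
def rect(P): 
    r=cv2.minAreaRect((P[:,:2]*1000).astype(np.float32)); return np.round(r[0],1),np.round(r[1],1),round(r[2],1)
for n in ["top","side"]:
    c=dict(np.load(f"{n}0.npz")); full=np.ones((480,640),bool); P=world(c,full)
    b=lambda lo,hi:P[np.all((P>lo)&(P<hi),1)]
    print(n)
    T=b([.43,.085,.034],[.63,.275,.046]); 
    print("tray rim",len(T),rect(T))
    F=b([.47,.11,.0],[.59,.25,.012]);print(" floor z",np.median(F[:,2]))
    ped=b([.45,-.27,.095],[.54,-.19,.12]); print("pedal",len(ped),rect(ped),ped.mean(0).round(4))
    g=b([.46,0.0,.06],[.61,.06,.109])
    # gate: top edge
    gt=b([.46,0.005,.098],[.60,.06,.109]); print("gate top",len(gt),rect(gt))
    lip=b([.49,0.02,.042],[.61,.07,.058]); print("lip",len(lip),rect(lip))
    for lo,hi in [(0.015,.04)]:
        fb=b([.49,-.01,lo],[.61,.06,hi]); print("board",len(fb), rect(fb) if len(fb)>5 else "")
    t=b([.48,-.17,.112],[.64,-.1,.13]); print("tail",len(t), rect(t) if len(t)>5 else "")
E
```

```text
top
tray rim 1001 (array([528.4, 177.9]), array([150.5, 140.6]), 15.9)
 floor z 0.005382702434937729
pedal 483 (array([ 525.8, -217.3]), array([31.9, 53.8]), 9.6) [ 0.5254 -0.2187  0.1083]
gate top 347 (array([536.5,  10.9]), array([100.3,  24.1]), 10.6)
lip 530 (array([545.4,  40. ]), array([83.4, 33.5]), 0.1)
board 5 
tail 374 (array([ 556.8, -132.9]), array([ 46.1, 124.6]), 78.2)
side
tray rim 1468 (array([529.8, 176.3]), array([150.5, 143.8]), 15.8)
 floor z 0.004270449470282859
pedal 207 (array([ 526. , -219.9]), array([31.6, 58.1]), 5.3) [ 0.5254 -0.217   0.1065]
gate top 400 (array([537.,  11.]), array([99.8, 26. ]), 10.1)
lip 751 (array([546.7,  35.5]), array([83.2, 34.8]), 6.6)
board 203 (array([547.9,  24.6]), array([80.8,  6.7]), 12.2)
tail 276 (array([ 556.4, -135.2]), array([ 47.3, 123.5]), 75.1)
```

```bash
python3 - <<'E'
from h import *
def rect(P): 
    r=cv2.minAreaRect((P[:,:2]*1000).astype(np.float32)); return np.round(r[0],1),np.round(r[1],1),round(r[2],1)
for n in ["top","side"]:
    c=dict(np.load(f"{n}0.npz")); P=world(c,np.ones((480,640),bool))
    th=np.radians(12); y=np.array([-np.sin(th),np.cos(th)]); x=np.array([y[1],-y[0]])
    o=np.array([.548,.024])
    L=np.c_[(P[:,:2]-o)@x,(P[:,:2]-o)@y,P[:,2]]*1000
    b=lambda lo,hi:L[np.all((L>lo)&(L<hi),1)]
    print(n,"in rough rack frame")
    print("pedal",rect(b([-110,-280,100],[-20,-213,120])))
    for nm,lo,hi,ax in [("gateface",[-60,-12,70],[30,12,100],1),("board",[-36,-12,10],[36,12,38],1),("lipfloor",[-30,8,46],[30,22,56],1)]:
        q=b(lo,hi)
        if len(q)>20:
            k=np.polyfit(q[:,0],q[:,1],1); print(nm,len(q),"y med",np.median(q[:,1]).round(1),"slope deg",np.degrees(k[0]).round(2),"x",np.percentile(q[:,0],[1,99]).round(1),"z",np.median(q[:,2]).round(1))
    # lip front edge
    q=b([-38,5,46],[38,45,56]); 
    bins=[(x0,np.percentile(q[(q[:,0]>x0)&(q[:,0]<x0+15),1],97).round(1)) for x0 in range(-38,38,15) if ((q[:,0]>x0)&(q[:,0]<x0+15)).sum()>5]; print("lip edge",bins)
    q=b([-60,5,40],[60,45,60]); print("lip x ext",np.percentile(q[:,0],[1,99]).round(1))
    # lane walls behind gate
    q=b([-42,-160,60],[60,-20,130]); 
    r=b([-50,-200,95],[60,-100,130]); print("tail",rect(r))
    t=b([-30,-100,85],[34,-5,125]); print("tins x",np.percentile(t[:,0],[1,99]).round(1))
    rk=b([-75,-205,112],[-40,-20,130])
    k=b([-70,-200,98],[-45,-20,125]); kk=np.polyfit(k[:,1],k[:,0],1); print("rocker slope",np.degrees(kk[0]).round(2),np.polyval(kk,-140))
E
```

```text
top in rough rack frame
pedal (array([ -65814.8, -235974.4]), array([45441.6, 43914.9]), 88.7)
gateface 211 y med -6.5 slope deg -1.02 x [-47.6  27.5] z 94.3
lipfloor 241 y med 15.1 slope deg -0.22 x [-29.   29.1] z 53.0
lip edge [(-38, np.float64(27.3)), (-23, np.float64(26.9)), (-8, np.float64(26.9)), (7, np.float64(25.8)), (22, np.float64(26.1)), (37, np.float64(24.8))]
lip x ext [-40.   39.7]
tail (array([  -6499.4, -136414. ]), array([72987.8, 87173.9]), 88.9)
tins x [-29.3  33.4]
rocker slope 0.59 -59.36041693101669
side in rough rack frame
pedal (array([ -65362.4, -238137.5]), array([49966.6, 43884.7]), 88.6)
gateface 789 y med -0.5 slope deg -1.32 x [-59.3  28.8] z 85.3
board 250 y med 0.2 slope deg -1.43 x [-34.7  34.8] z 16.7
lipfloor 230 y med 15.3 slope deg 0.08 x [-29.9  29. ] z 51.6
lip edge [(-38, np.float64(26.2)), (-23, np.float64(26.5)), (-8, np.float64(26.1)), (7, np.float64(26.1)), (22, np.float64(25.2))]
lip x ext [-39.5  40.3]
tail (array([  -5673.6, -140251.6]), array([78485.8, 88085. ]), 89.9)
tins x [-29.8  33.5]
rocker slope 0.49 -58.55047648445462
```

```bash
cat >> h.py <<'E'
from scipy.spatial.transform import Rotation as Rn
YAW=np.radians(10.7); X=np.array([np.cos(YAW),np.sin(YAW)]); Y=np.array([-X[1],X[0]]); O=np.array([.548,.0245])
def W(x,y,z): # rack mm -> world m
    p=O+X*x/1000+Y*y/1000; return [p[0],p[1],z/1000]
def L(P): return np.c_[(P[:,:2]-O)@X,(P[:,:2]-O)@Y,P[:,2]]*1000
def quat(s=1,extra=0):
    a=YAW+np.radians(extra); y=s*np.array([np.cos(a),np.sin(a),0]); z=np.array([0,0,-1.]); x=np.cross(y,z)
    return Rn.from_matrix(np.c_[x,y,z]).as_quat().tolist()
def tray(n):
    c=capture(n); s=silhouettes(n,"tray")
    m=cv2.dilate(s[0]["region"].astype(np.uint8),np.ones((5,5)))>0
    P=L(world(c,m)); P=P[(P[:,2]>33)&(P[:,2]<45)&(abs(P[:,0])<130)]
    r=cv2.minAreaRect(P[:,:2].astype(np.float32)); return np.round(r[0],1),np.round(r[1],1),round(r[2],1),c
E
python3 - <<'E'
from h import *
q0=np.array(current_joint_pos())
for s in (1,-1):
    for p in [(0,150,200),(0,150,15),(0,250,20),(0,150,20),(-60,-240,115)]:
        j=inverse_kinematics(W(*p),quat(s)); print(s,p,None if j is None else np.round(j,2))
print(current_position(),[tray(n)[:3] for n in("top","side")], current_clock())
E
```

```text
1 (0, 150, 200) [ 0.19  0.31  1.65 -0.    1.18  0.01]
1 (0, 150, 15) [ 0.19  0.56  1.82 -0.    0.77  0.01]
1 (0, 250, 20) [ 0.37  0.57  1.76 -0.    0.81  0.19]
1 (0, 150, 20) [ 0.19  0.55  1.81 -0.    0.78  0.01]
1 (-60, -240, 115) [-0.51  0.44  1.68 -0.    1.02 -0.7 ]
-1 (0, 150, 200) None
-1 (0, 150, 15) None
-1 (0, 250, 20) [ 0.37  0.57  1.76 -0.    0.81 -2.96]
-1 (0, 150, 20) None
-1 (-60, -240, 115) [-0.51  0.44  1.68 -0.    1.02  2.44]
[ 0.26408903 -0.53874251  0.22262849] [(array([  9.2, 154.3]), array([150.7, 140.7]), 5.2), (array([ 10.2, 152.9]), array([150.4, 144.3]), 5.1)] 1.4
```

```bash
python3 - <<'E'
from h import *
q=quat(1)
move_ptp(W(9,154,180),q)
servo_line(W(9,154,15),rate=.15)
f0=np.array(current_force())
servo_line(W(-12.5,154,15),rate=.06); print("lat",np.round(np.array(current_force())-f0,1))
servo_line(W(-9,154,15),rate=.06)
servo_line(W(-9,154,90),rate=.2)
servo_line(W(0,260,90),rate=.25)
servo_line(W(0,260,15),rate=.2)
f0=np.array(current_force())
servo_line(W(0,182,15),rate=.08); print("push",np.round(np.array(current_force())-f0,1))
for n in("top","side"):
    *r,c=tray(n); print(r); cv2.imwrite(f"pics/{n}1.png",c["image"])
print(current_clock(), current_finger_gap())
E
```

```text
lat [-0.8 -0.3  0.3]
push [-0.5  1.3 -0.4]
[array([ -4.2, 102.1]), array([142.4, 150.3]), 89.9]
[array([ -3.6, 110.8]), array([166.6, 149.8]), 89.8]
9.0583 0.08774732240053436
```

View pics/side1.png

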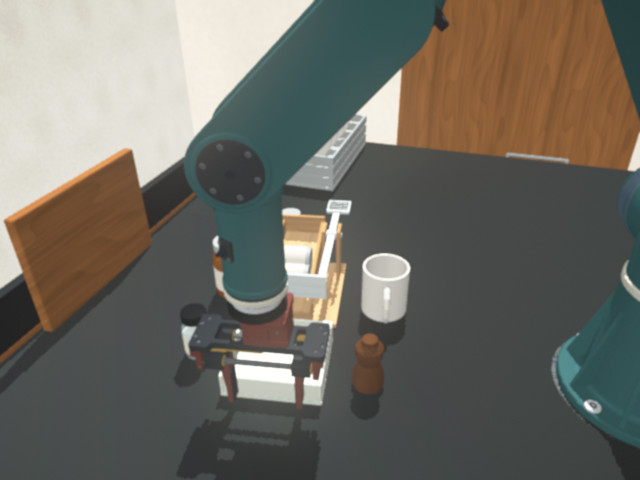

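The side view shows the tray at (275,360) flat and square in front of the rack, with both fingers on its outer wall; the mill (368,365) and mug (386,287) haven't moved. It is about 4 mm too far in -x, so I'll correct that from inside the tray and then push it home.

```bash
python3 - <<'E'
from h import *
servo_line(W(0,190,15),rate=.1)
servo_line(W(0,190,80),rate=.25)
servo_line(W(-3,108,80),rate=.25)
servo_line(W(-3,108,15),rate=.2)
servo_line(W(12,108,15),rate=.06)
servo_line(W(8,108,15),rate=.1)
servo_line(W(8,108,80),rate=.25)
servo_line(W(0,192,80),rate=.25)
for n in("top",):
    *r,c=tray(n); print(r)
servo_line(W(0,192,15),rate=.2)
print(servo_line(W(0,143,15),rate=.05,contact_N=8), L(np.array([current_position()])), np.round(current_force(),1))
servo_line(W(0,175,15),rate=.1)
servo_line(W(0,200,150),rate=.25)
for n in("top","side"):
    *r,c=tray(n); print(r); cv2.imwrite(f"pics/{n}2.png",c["image"])
print(current_clock())
E
```

```text
[array([ -2.7, 101.2]), array([140.3, 150.4]), 89.8]
True [[  0.76084619 151.59262666  15.78193978]] [0.  2.8 2.1]
[array([-2.2, 71.9]), array([150.7, 140.3]), 0.0]
[array([-1.5, 70.5]), array([143.4, 150.7]), 89.9]
14.8583
```

View pics/top2.png

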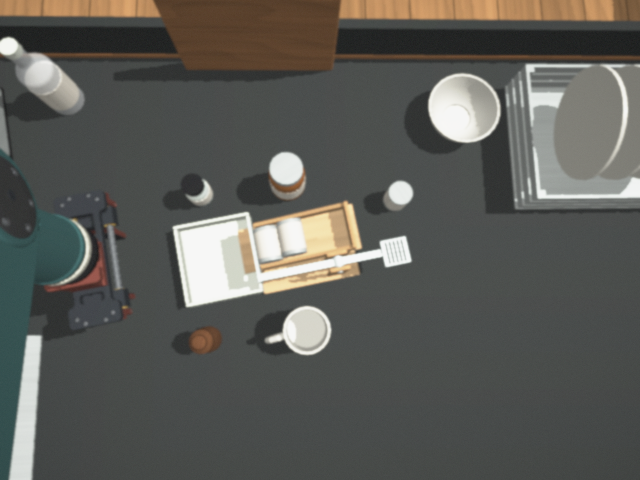

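The top view shows the tray at (218,260) tight against the rack and square with it, to within 2 mm sideways. Both tins are still behind the gate and nothing else has moved. Next is the pedal.

```bash
python3 - <<'E'
from h import *
q=quat(1)
servo_line(W(0,200,230),rate=.25)
move_gripper(0.0)
move_ptp(W(-60,-241,220),q)
servo_line(W(-60,-241,125),rate=.15)
print("gap",current_finger_gap(), L(np.array([current_position()])).round(1))
f0=np.array(current_force())
hit=servo_line(W(-60,-240,100),rate=.05,contact_N=12)
print(hit,np.round(np.array(current_force())-f0,1), L(np.array([current_position()])).round(1))
hit=servo_line(W(-60,-236,67),rate=.05,contact_N=12)
print(hit,np.round(np.array(current_force())-f0,1), L(np.array([current_position()])).round(1))
sleep(1.5)
for n in("top","side"):
    c=capture(n); cv2.imwrite(f"pics/{n}3.png",c["image"])
    for s in silhouettes(n,"tin_a"):
        if s["conf"]>.4: print(n,round(s["conf"],2),np.median(L(world(c,s["region"])),0).round(0))
print(current_clock(),np.round(np.array(current_force())-f0,1))
E
```

```text
gap 0.0001678629173069935 [[ -59.3 -241.1  125.6]]
False [ 0.1  0.6 -0.3] [[ -60.4 -239.5   99.6]]
True [-1.5  0.8  9.5] [[ -60.1 -235.4   67.2]]
top 0.81 [-2. 43. 47.]
top 0.62 [ -4. 111.  46.]
side 0.84 [ -4. 122.  45.]
side 0.73 [-1. 52. 39.]
22.1 [-1.8  0.3  9.2]
```

View pics/side3.png

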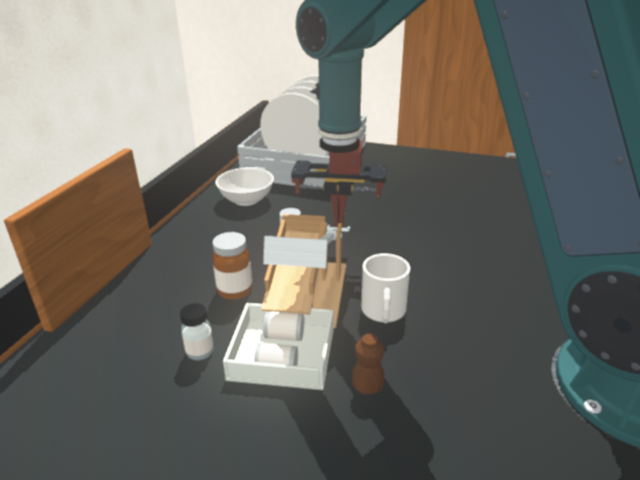

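The gate is lifted (295,250) and both tins lie in the tray, at (283,325) and (277,355). I'll release the pedal gently and check.

```bash
python3 - <<'E'
from h import *
servo_line(W(-60,-240,105),rate=.06)
servo_line(W(-60,-241,200),rate=.15)
sleep(1)
for n in("top","side"):
    *r,c=tray(n); print(r); cv2.imwrite(f"pics/{n}4.png",c["image"])
    P=L(world(c,np.ones((480,640),bool)))
    g=P[(abs(P[:,1]+3)<14)&(P[:,0]>-60)&(P[:,0]<32)&(P[:,2]>60)]; print("gate z",np.percentile(g[:,2],[2,98]).round(0))
print(current_clock())
E
```

```text
[array([-2.3, 72. ]), array([140.1, 150.7]), 89.9]
gate z [ 61. 108.]
[array([-1.8, 69. ]), array([150.1, 147.6]), 0.0]
gate z [ 61. 105.]
24.875
```

View pics/side4.png

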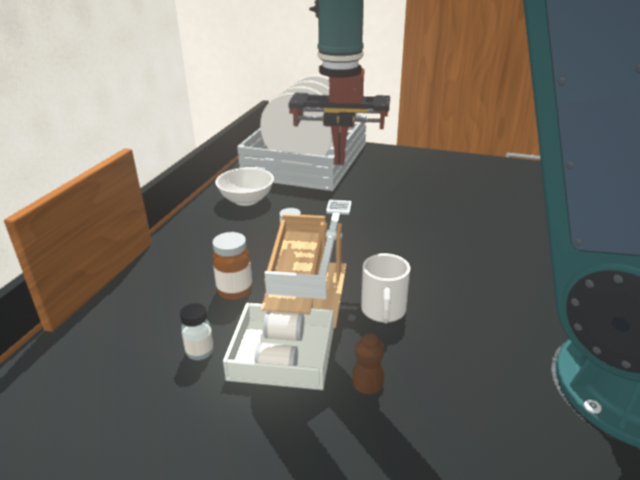

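The gate is shut (297,283), both tins are in the tray at (283,325) and (277,355), the tray is still against the rack, and the arm is clear of everything.

```bash
python3 -c "
from bench import *
print(close_job())"
```

```text
the job is handed in; nothing more can be done
None
```

The job is done and handed in: the tray stands square against the rack (about 2 mm off centre), both tins rolled into it, the gate is shut again, nothing else was moved, and it took about 25 s of the 53 s allowed.

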